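Serve two tea balls from the rocker-gate dispenser

ROBOT

A 6-joint arm with a two-finger parallel gripper is mounted at the origin on the work surface. World frame = base frame: x ahead of the robot, y to its left, z up, the work surface at z = 0. Lengths are in m, angles in rad, forces in N, time in s.
With the tool pointing down it reaches from about 0.35 to 0.975 m from the base axis. Payload 4.9 kg.
Tool frame: the origin (TCP) lies midway between the tips of the shut fingers; the grasp point (between the pads) lies 19 mm behind it; z points along the fingers, y is the line along which they close (so a half turn about z gives the same grasp; the last joint's range is limited). The gripper opens to 85 mm and grips with 20 to 120 N. Pads are 22 mm wide; open, the fingers measure 114 mm over their backs; the gripper's body (76 mm by 85 mm) begins 54 mm behind the grasp point. The pads swing forward as they close: fully open they stand 13 mm farther back than shut.
Start: joints at [-1.28, 0.053, 1.613, -0, 1.476, -0.119], TCP at [0.249, -0.573, 0.204] pointing down, gripper open.
Joint ranges: [-3.01, 3.01], [-1.01, 2.22], [0.06, 2.58], [-1.02, 4.17], [0.09, 2.62], [-3.14, 3.14]. Speed limits (rad/s): [2.57, 2.57, 3.14, 3.14, 3.14, 3.14].

INTERFACE

Orientations are given as a unit quaternion [w, x, y, z].
In Python, from plant import manip, optics, telemetry gives the robot as it stands (manip), with the cameras (optics) and the readings (telemetry).
- The arm moves only by the shell command python3 shift.py FILE, which reads ROWS from the file FILE. ROWS is a JSON object whose key "plan" holds a list of rows, 1 to 5 of them, each of 7 numbers: the opening from 0.0 (shut) to 1.0 (fully open), then dx, dy, dz in shares of the most that a row can go, 1 being 62.5 mm, then a rotation vector rx, ry, rz in parts of the range, where 1.0 means pi rad; each row shifts and turns the commanded pose from where the row before left it, along the tool's axes as they then stand; what a row does not reach is not made up. A row lasts 1/8 s, in which the tool goes at most 0.0625 m and 0.188 rad, less where a joint would pass 70% of its speed; a pose out of reach is approached as far as the arm can. The fingers move at their own pace and stop on an object; the grip force is fixed at half the most. Time passes only in rows, so rows that do not move let the fingers close. It prints the time, the measured TCP pose, the force, the opening and the grip force at its end. Shift and turn numbers lie between -1 and 1, and a call with a number outside is refused. Input that does not fit is refused with a message, and nothing moves.
- telemetry.state(): the state, without advancing time (a new reading comes with each control period).
- optics.grab_frame(name): name is "scene" or "top" or "wrist"; returns the picture (480x640x3 uint8, red, green, blue); there is no depth.
- optics.camera_params(name): a dict with "intrinsics" (3x3 intrinsics, pixels), "xyz" and "orientation" of the camera in the world. Camera axes: x right, y down, z forward; pixel columns grow to the right and rows downward; lengths in m; the calibration is good to about 2 mm. A picture is of the moment at which its call begins: read the wrist's pose just before it. camera_params takes no time and is no camera call; for the wrist camera it gives the pose at the moment of the call.
- manip.job_done(): hands the job in; it is judged then, once.
The state is a dict: "time": time; "joint_pos": joint angles; "joint_vel": joint speeds; "joint_efforts": joint torques, N m; "tool_pos": TCP position; "tool_rot": TCP orientation; "contact_force": force on the tool from outside, world axes, zero at the start; "ft_torque": the same for the moment, N m; "gripper_width": opening from 0.0 (shut) to 1.0 (fully open); "grasp_force": force on a finger pad.
Only numpy, scipy, OpenCV 4.12 (cv2) and the standard library are available. Lean on these libraries where they do the work, as an engineer would, in place of code of your own. Each camera call takes 0.05 s, during which the arm holds its last target. There are 200 camera calls.

TASK

Serve one portion of tea: with the fingertips, push the round tray along the table until it sits against the foot of the tea-ball dispenser, centred under the spout. Then press the dispenser's pad all the way down once, so that the gate at the other end of the rocker lifts and two tea balls roll onto the tray, and let the pad come fully back up so that the gate shuts on the remaining balls. Pick nothing up, do not touch the tea balls, and leave the canister, bell, key and comb where they are.

Things in the scene. Friction and masses are not known exactly. Their poses are not given: they have to be found in the camera images.
- dispenser: Steel tea-ball dispenser fixed to the table: open channel, 42 mm wide inside, walls 22 mm, sloping 14 degrees over a base plate. Origin on the table, mid front edge of the base (the foot); +x = downhill, the way balls roll out, z up. Base x -185 to 0, y -55 to 55, 10 mm thick. The spout overhangs the foot to x = 39, underside 41 mm up. Only the rocker stands above 125 mm.
- rocker (a joint): Rocker yoke over the channel on pins at dispenser x = -44, z = 96 mm. 0 = rest (gate shut, pad up), 0.42 rad = pad down on its stop; the gate clears the balls from about 0.34. A spring returns it (about 2 N at the pad at first, 4 N when down). While down, a hold-back rod on it stops ball 3: one full press lets out just the two front balls, in about 1 s; the others roll to the gate on release.
- pad (a point): Centre of the upper face of the black-topped press pad, 62 (along x) x 64 mm, on the rocker's uphill end. At rest at dispenser x = -110, z = 179 mm; fully down at x = -138, z = 145 (it swings down 34 and uphill 28, so follow it or press near x = -124). It slopes 12 degrees up towards the uphill end at rest, is level at mid stroke, 12 degrees the other way when down. Free space above.
- gate_edge (a point): Lower edge of the steel gate plate (36 mm wide) that closes the channel at the downhill end of the rocker, 19 mm above the channel floor at rest, about 40 mm when lifted.
- tray: Round rattan-look plastic tray, open on top, 190 mm across at the rim (184 at the bottom), 28 mm high, wall and floor 4 mm, 0.16 to 0.28 kg, loose on the table. Origin at the centre of its underside, z up.
- catch (a point): Point on the table where the tray's centre belongs: dispenser x = 100, y = 0 (the rim then stands 5 mm off the foot; 95 mm when it touches). z is at table height.
- tea1: Hard brown pressed tea ball, 36 mm diameter, 24 g, number 1 from the gate in the row of four in the channel. Origin at its centre.
- tea2: Hard brown pressed tea ball, 36 mm diameter, 24 g, number 2 from the gate in the row of four in the channel. Origin at its centre.
- tea3: Hard brown pressed tea ball, 36 mm diameter, 24 g, number 3 from the gate in the row of four in the channel. Origin at its centre.
- tea4: Hard brown pressed tea ball, 36 mm diameter, 24 g, number 4 from the gate in the row of four in the channel. Origin at its centre.
- canister: Stainless tea canister with a clip-on lid, 84 mm diameter, 122 mm tall, standing on the far side of the dispenser from the robot. Origin at the centre of its underside.
- bell: White plastic bicycle bell with a thumb lever, dome 55 mm across, 45 mm tall, on the far side of the dispenser. Origin at the centre of its underside.
- key: Silver car key, 32 mm head and a 46 mm blade along its x, 6 mm thick, lying on the robot's side of the dispenser. Origin under the centre of the head.
- comb: Small wooden comb, 120 x 38 mm, 6 mm thick, lying on the robot's side of the dispenser. Origin under its middle.

How it is judged:
On the way, in this order (a step that is already met when the one before it is completed fails the run):
1. the tray sits under the spout, its centre within 30 mm of the catch point, all balls still in the dispenser (horizontal distance between tray and catch below 0.03 m and x of each of tea1, tea2 in the frame of dispenser below 0.004 m and height (world z) of each of tea1, tea2 above 0.06 m), for 0.2 s.
2. the pad is pressed down and the gate lifts (rocker over 0.3 rad) (value of joint rocker above 0.3 rad), for 0.05 s.
3. the first two tea balls are in the tray (horizontal distance between each of tea1, tea2 and tray below 0.08 m and height (world z) of each of tea1, tea2 below 0.032 m), for 0.2 s.
At the end, for the whole second after the job is handed in: The tray stands under the spout (centre within 30 mm of the catch point) with the first two tea balls lying at rest on it (within 80 mm of its centre, slower than 50 mm/s), the other two are still in the channel behind the gate, and the pad is back up (rocker under 0.04 rad) (all of step 3 and horizontal distance between tray and catch below 0.03 m and x of each of tea3, tea4 in the frame of dispenser below 0.004 m and height (world z) of each of tea3, tea4 above 0.06 m and value of joint rocker below 0.04 rad and linear speed of tray below 0.02 m/s and linear speed of each of tea1, tea2 below 0.05 m/s); the robot touches nothing.
It fails at once if the tray is lifted or tipped (over 12 mm up or 0.15 rad) (height (world z) of tray above 0.012 m or angle between tray's own z axis and vertical above 0.15 rad).
It fails at once if a tea ball is touched by the robot (contact force between any of the fingers, the arm and tea1 above 0.2 N or contact force between any of the fingers, the arm and tea2 above 0.2 N or contact force between any of the fingers, the arm and tea3 above 0.2 N or contact force between any of the fingers, the arm and tea4 above 0.2 N).
It fails at once if a third tea ball is let out (not (x of tea3 in the frame of dispenser below 0.004 m and height (world z) of tea3 above 0.06 m) or not (x of tea4 in the frame of dispenser below 0.004 m and height (world z) of tea4 above 0.06 m)).
It fails at once if the canister, bell, key or comb is moved by more than 15 mm (distance of any of canister, bell, key, comb from where it was at the start of the episode above 0.015 m).
It also fails if it takes over 48 s, if anything falls off the work surface, if the arm or the gripper's body presses on something with over 40 N, if the wrist force passes 120 N, or if a joint passes its speed limit or range.

## Working session

There is one attempt and no reset: what is moved stays moved. The work goes in short steps, Python scripts to look and compute and a shell command to move; the robot and the scene stay as the last step left them, time stands still between calls to the robot, and variables do not carry over. Pictures are saved under pics/ and viewed, at most 13 in all, crops included, and the job is handed in when it is done.

```bash
ls; mkdir -p pics
python3 - <<'E'
from plant import manip, optics, telemetry
import cv2
for n in("top","scene"):
    im=optics.grab_frame(n); cv2.imwrite(f"pics/{n}0.png",im[:,:,::-1])
    p=optics.camera_params(n); print(n,p)
print(telemetry.state())
E
```

```text
pics
plant.py
shift.py
top {'intrinsics': array([[461.77699391,   0.        , 311.83807938],
       [  0.        , 461.77699391, 241.04958221],
       [  0.        ,   0.        ,   1.        ]]), 'xyz': array([0.41821091, 0.1718499 , 0.81182986]), 'orientation': array([ 0.07436663, -0.69781153,  0.71002807, -0.05821359])}
scene {'intrinsics': array([[607.87063259,   0.        , 308.03139536],
       [  0.        , 607.87063259, 234.84684211],
       [  0.        ,   0.        ,   1.        ]]), 'xyz': array([0.91489569, 0.51691571, 0.88579924]), 'orientation': array([-0.12208794,  0.38247783,  0.87833294, -0.25949276])}
{'time': 0.1, 'joint_pos': array([-1.28003229e+00,  5.32872321e-02,  1.61417029e+00,  1.94017088e-05,
        1.47601772e+00, -1.18988455e-01]), 'joint_vel': array([ 5.81887241e-04, -8.81322825e-05, -2.54172966e-03,  2.61887478e-04,
       -1.74382370e-03,  2.14669331e-03]), 'joint_efforts': array([ 9.31795876e-04, -3.94906032e+01, -3.71362424e+01, -6.03194917e-05,
        3.88646673e-03, -1.30751746e-05]), 'tool_pos': array([ 0.24882086, -0.5726533 ,  0.20238013]), 'tool_rot': array([-9.38654619e-04,  9.79085924e-01,  2.03445000e-01, -7.11256214e-05]), 'contact_force': array([ 0.38621728, -0.39291001, -0.16921388]), 'ft_torque': array([0.01961776, 0.01823605, 0.04113745]), 'grasp_force': 0.0, 'gripper_width': 0.9992103641437384}
```

View pics/top0.png

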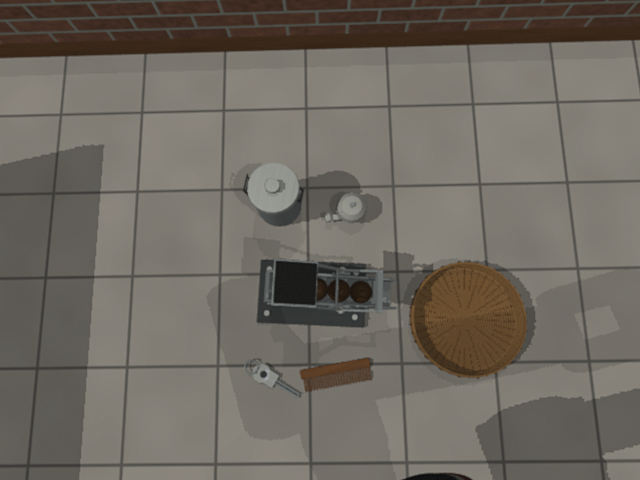

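View pics/scene0.png

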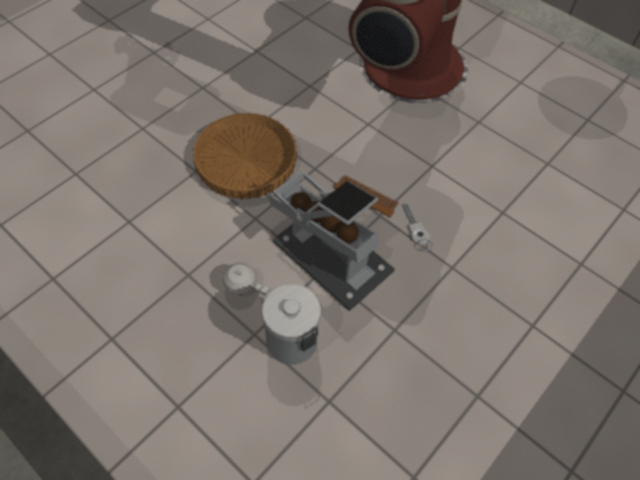

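The top view shows the dispenser at about (315,293), with its pad at (295,283) and the spout pointing right. The tray is at (468,320), the key at (262,373), the comb at (337,375), the bell at (350,208) and the canister at (273,190). I'll enlarge the dispenser area next.

```bash
cat > h.py <<'E'
import numpy as np,cv2
from plant import manip, optics, telemetry
from scipy.spatial.transform import Rotation as R
def cam(n):
    p=optics.camera_params(n); return p["intrinsics"],p["xyz"],R.from_quat(p["orientation"],scalar_first=True).as_matrix()
def ray(n,uv,z):
    K,t,M=cam(n); uv=np.atleast_2d(uv)
    d=(M@np.linalg.inv(K)@np.c_[uv,np.ones(len(uv))].T).T
    return t+d*((z-t[2])/d[:,2])[:,None]
def proj(n,X):
    K,t,M=cam(n); q=(K@M.T@(np.atleast_2d(X)-t).T).T; return q[:,:2]/q[:,2:]
def tray(im):
    hsv=cv2.cvtColor(im,cv2.COLOR_RGB2HSV)
    m=((hsv[...,0]<22)&(hsv[...,1]>120)&(hsv[...,2]>60)).astype(np.uint8)
    m[:200]=0
    n,l,s,c=cv2.connectedComponentsWithStats(cv2.morphologyEx(m,cv2.MORPH_OPEN,np.ones((3,3))))
    i=1+np.argmax(s[1:,4]); 
    ct=max(cv2.findContours((l==i).astype(np.uint8),0,1)[0],key=len)[:,0]
    return s[i],cv2.convexHull(ct)[:,0].astype(float)
E
python3 - <<'E'
from h import *
im=cv2.imread("pics/top0.png"); 
s,h=tray(im[:,:,::-1].copy()); P=ray("top",h,.028)[:,:2]
c,r=cv2.minEnclosingCircle(P.astype(np.float32)); print(s,c,r, cv2.fitEllipse(P.astype(np.float32)))
cv2.imwrite("pics/crop.png",cv2.resize(im[245:345,245:405],None,fx=5,fy=5,interpolation=cv2.INTER_CUBIC))
E
```

```text
[  410   263   116   114 10271] (0.43194177746772766, -0.0682646632194519) 0.0957583487033844 ((0.4319034218788147, -0.06845409423112869), (0.18838325142860413, 0.19085247814655304), 9.813814163208008)
```

View pics/crop.png

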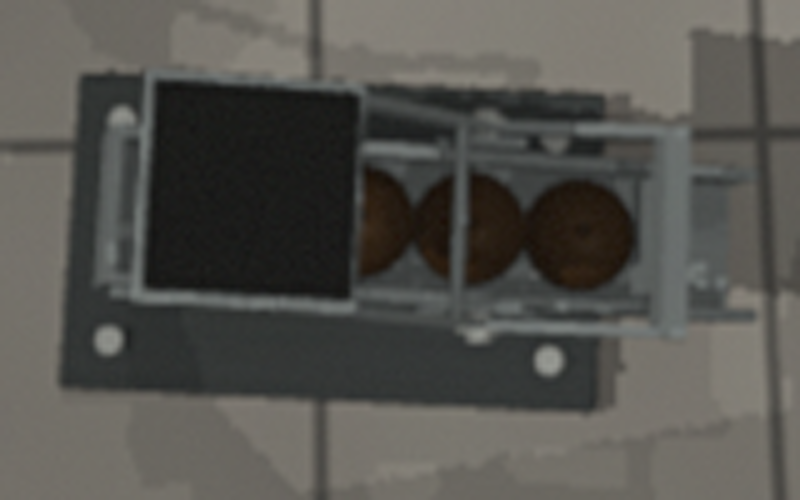

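The enlarged crop shows the base corners at about (80,75), (60,387), (600,408) and (605,95). The pad corners are (148,72), (364,88), (357,302) and (137,295). I'll fit the dispenser pose from these.

Run:
```python
from h import *
from scipy.optimize import least_squares
off=np.array([245,245])-0.4
px=off+np.array([[80,75],[60,387],[600,408],[605,95],[148,72],[364,88],[357,302],[137,295]])/5
c,s=np.cos(.21),np.sin(.21)
L=np.array([[-.185,.055,.01],[-.185,-.055,.01],[0,-.055,.01],[0,.055,.01]]+[[-.110-.031*np.cos(.21)*a,.032*b,.179+.031*np.sin(.21)*a] for a,b in((1,1),(-1,1),(-1,-1),(1,-1))])
def W(p,L): return (R.from_euler('z',p[2]).as_matrix()@np.atleast_2d(L).T).T+[p[0],p[1],0]
B=ray("top",px[:4],.01)
print(B.round(4),np.linalg.norm(B-np.roll(B,-1,0),axis=1))
f=least_squares(lambda p:(proj("top",W(p,L))-px).ravel(),[.47,.05,-1.5]); p=f.x
print(p,(proj("top",W(p,L))-px).round(1).tolist())
D=W(p,[[.1,0,0],[-.11,0,.179],[-.124,0,.162],[-.138,0,.145],[.039,0,.041]]);print(D.round(4))
t=np.array([.432,-.0684]); u=D[0,:2]-t; print("push",u,np.linalg.norm(u),"down dir",np.cos(p[2]),np.sin(p[2]))
for n,uv in(("bell",(350,208)),("key",(262,373)),("comb",(337,375)),("combR",(372,365)),("canister",(280,212))): print(n,ray("top",uv,.01)[0])
print("tool R",R.from_quat(telemetry.state()["tool_rot"],scalar_first=True).as_matrix().round(3))
```

```text
[[0.5393 0.2798 0.01  ]
 [0.4313 0.286  0.01  ]
 [0.4214 0.1014 0.01  ]
 [0.5288 0.0958 0.01  ]] [0.10824383 0.18485476 0.10760701 0.18426894]
[ 0.47543125  0.09904935 -1.62499878] [[-0.6, -0.6], [-0.4, 0.4], [-0.3, 0.5], [-0.2, -0.9], [-0.0, -1.2], [1.0, -1.5], [0.7, 1.9], [-0.4, 1.1]]
[[ 0.47   -0.0008  0.    ]
 [ 0.4814  0.2089  0.179 ]
 [ 0.4821  0.2229  0.162 ]
 [ 0.4829  0.2368  0.145 ]
 [ 0.4733  0.0601  0.041 ]]
push [0.03801366 0.06759621] 0.07755182470991216 down dir -0.05417591692326166 -0.998531406629518
bell [0.62956959 0.11992374 0.01      ]
key [0.34662656 0.2762933  0.01      ]
comb [0.34177764 0.15041608 0.01      ]
combR [0.35720536 0.09137333 0.01      ]
canister [0.62486958 0.24536821 0.01      ]
tool R [[ 0.917  0.398 -0.001]
 [ 0.398 -0.917  0.002]
 [ 0.    -0.002 -1.   ]]
```

Careful with the scale: shifts go in shares of 62.5 mm and turns go in shares of pi rad. That gives: -0.044 m is -0.704, 0.037 m is 0.592.

```bash
echo '{"plan": [[1, 0.592, -0.704, 0, 0, 0, 0], [1, 0.592, -0.704, 0, 0, 0, 0], [1, 0.592, -0.704, 0, 0, 0, 0], [1, 0.592, -0.704, 0, 0, 0, 0], [1, 0.592, -0.704, 0, 0, 0, 0]]}' > path.dat && python3 shift.py path.dat
echo '{"plan": [[1, 0, 0, 0, 0, 0, -0.0519], [1, 0, 0, 0, 0, 0, -0.0516], [1, 0, 0, 0, 0, 0, -0.0516], [1, 0, 0, 0, 0, 0, -0.0516], [1, 0, 0, 0, 0, 0, 0]]}' > path.dat && python3 shift.py path.dat
cat >> h.py <<'E'
def to(x,y,z):
    s=telemetry.state(); M=R.from_quat(s["tool_rot"],scalar_first=True).as_matrix()
    print("t",s["time"],"pos",s["tool_pos"].round(4),"xdir",M[:,0].round(3),"zdir",M[:,2].round(3),"delta tool",(M.T@(np.array([x,y,z])-s["tool_pos"])).round(4),"F",s["contact_force"].round(1))
E
python3 -c "
from h import *
to(.366,-.1855,.2)"
```

```text
time: 0.72
tool_pos: [0.3311, -0.2958, 0.203]
tool_rot: [-0.0, 0.979, 0.203, -0.0]
contact_force: [1.0, -0.1, 0.3]
gripper_width: 0.997
grasp_force: 0.0
time: 1.35
tool_pos: [0.3308, -0.2975, 0.203]
tool_rot: [-0.0, 0.864, 0.504, -0.0]
contact_force: [-0.3, -0.4, 0.3]
gripper_width: 1.0
grasp_force: 0.0
t 1.35 pos [ 0.3308 -0.2975  0.203 ] xdir [0.492 0.871 0.   ] zdir [-0.001  0.001 -1.   ] delta tool [ 0.1148 -0.0244  0.0031] F [-0.3 -0.4  0.3]
```

To row units: 0.06 m is 0.96, 0.0575 m is 0.92.

```bash
echo '{"plan": [[1, 0.92, -0.192, 0, 0, 0, 0], [1, 0.92, -0.2, 0, 0, 0, 0], [1, 0, 0, 0.96, 0, 0, 0], [1, 0, 0, 0.96, 0, 0, 0], [1, 0, 0, 0.8, 0, 0, 0]]}' > path.dat && python3 shift.py path.dat
echo '{"plan": [[1, 0, 0, 0.32, 0, 0, 0], [1, 0, 0, 0.16, 0, 0, 0], [1, 0, 0, 0, 0, 0, 0]]}' > path.dat && python3 shift.py path.dat
python3 - <<'E'
from h import *
to(.4238,-.083,.002)
im=optics.grab_frame("top"); cv2.imwrite("pics/a.png",im[200:,280:,::-1])
E
```

```text
time: 1.98
tool_pos: [0.3654, -0.1846, 0.0313]
tool_rot: [-0.0, 0.864, 0.504, -0.0]
contact_force: [1.6, -0.2, 0.4]
gripper_width: 1.002
grasp_force: 0.0
time: 2.35
tool_pos: [0.3659, -0.1855, 0.0034]
tool_rot: [-0.0, 0.863, 0.504, -0.0]
contact_force: [0.3, 0.2, -0.8]
gripper_width: 1.0
grasp_force: 0.0
t 2.35 pos [ 0.3659 -0.1855  0.0034] xdir [0.491 0.871 0.   ] zdir [-0.001  0.    -1.   ] delta tool [1.177e-01 1.000e-04 1.400e-03] F [ 0.3  0.2 -0.8]
```

View pics/a.png

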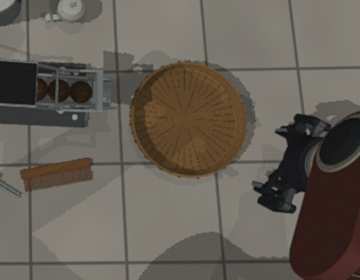

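The crop shows the open fingers about 25 px outside the tray's outer edge, at (290,135) and (265,190) in the crop. They straddle the push line, so I'll push slowly.

To row units: 0.02 m is 0.32, 0.01 m is 0.16.

```bash
echo '{"plan": [[1, 0.32, 0, 0, 0, 0, 0], [1, 0.16, 0, 0, 0, 0, 0], [1, 0.128, 0, 0, 0, 0, 0], [1, 0.128, 0, 0, 0, 0, 0], [1, 0.128, 0, 0, 0, 0, 0]]}' > path.dat && python3 shift.py path.dat
echo '{"plan": [[1, 0.128, 0, 0, 0, 0, 0], [1, 0.128, 0, 0, 0, 0, 0], [1, 0.128, 0, 0, 0, 0, 0], [1, 0.128, 0, 0, 0, 0, 0], [1, 0.128, 0, 0, 0, 0, 0]]}' > path.dat && python3 shift.py path.dat
python3 - <<'E'
from h import *
to(.4238,-.083,.002)
im=optics.grab_frame("top"); cv2.imwrite("pics/b.png",im[200:,280:,::-1])
s,h=tray(im); P=ray("top",h,.028)[:,:2]
print(s,cv2.minEnclosingCircle(P.astype(np.float32)))
E
```

```text
time: 3.02
tool_pos: [0.3927, -0.1381, 0.0036]
tool_rot: [0.0, 0.863, 0.505, 0.0]
contact_force: [0.9, 0.1, 0.5]
gripper_width: 1.0
grasp_force: 0.0
time: 3.65
tool_pos: [0.4123, -0.1031, 0.0035]
tool_rot: [0.0, 0.863, 0.505, -0.0]
contact_force: [0.5, -0.2, 0.5]
gripper_width: 1.0
grasp_force: 0.0
t 3.65 pos [ 0.4123 -0.1031  0.0035] xdir [ 0.49   0.872 -0.   ] zdir [-0. -0. -1.] delta tool [0.0231 0.0002 0.0015] F [ 0.5 -0.2  0.5]
[ 410  263  107  114 8072] ((0.4332610070705414, -0.067230224609375), 0.09575553983449936)
```

View pics/b.png

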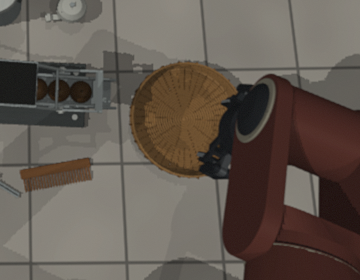

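Run:
```python
from h import *
im=optics.grab_frame("wrist"); cv2.imwrite("pics/w.png",im[:,:,::-1])
```

```text
(no output)
```

View pics/w.png

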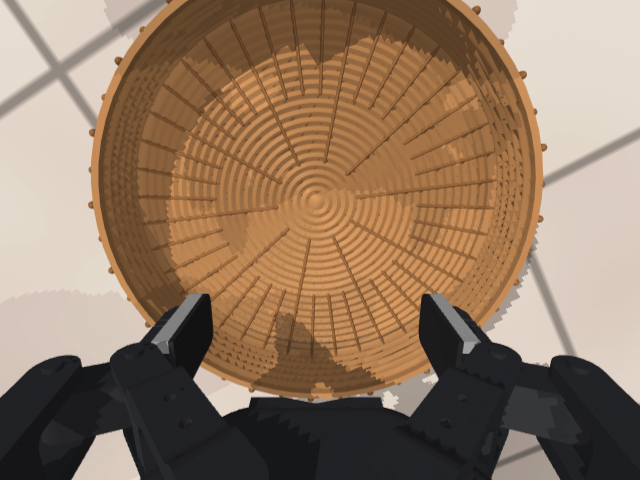

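The top crop shows the tray still at (190,118), unmoved, with the fingers over its near rim. The wrist view has the open fingertips at (203,295) and (428,295), inside the rim. I'll work out their true height from the 85 mm gap.

Run:
```python
from h import *
K,t,M=cam("wrist"); s=telemetry.state(); T=R.from_quat(s["tool_rot"],scalar_first=True).as_matrix(); p=s["tool_pos"]
print(K[0,0],"cam in tool",T.T@(t-p), (T.T@M).round(3).tolist())
for z in(-.02,-.013,0):
  print(z,proj("wrist",[p+T@[x,y,z] for x in(-.011,.011) for y in(-.0425,.0425)]).round(0).tolist())
print(ray("wrist",[[316,200]],.004), s["contact_force"])
for name,uv in(("l",(210,295)),("r",(422,295)),("rimbottom",(316,398)),("rimL",(95,190)),("rimR",(541,190))):
  print(name,[(T.T@(ray("wrist",uv,z)[0]-p)).round(3).tolist() for z in(.017,.028,.04)])
```

```text
349.5209364021774 cam in tool [ 7.10445950e-02 -1.27309512e-04 -1.70813318e-01] [[0.001, -0.961, -0.275], [1.0, 0.0, 0.0], [-0.0, -0.275, 0.961]]
-0.02 [[227.0, 315.0], [404.0, 315.0], [224.0, 272.0], [408.0, 272.0]]
-0.013 [[230.0, 308.0], [401.0, 308.0], [227.0, 267.0], [404.0, 267.0]]
0 [[236.0, 297.0], [395.0, 297.0], [233.0, 258.0], [398.0, 258.0]]
[[ 0.43276791 -0.06705479  0.004     ]] [-0.1043985  -0.15552707  0.25313494]
l [[-0.004, -0.052, -0.013], [0.002, -0.048, -0.024], [0.007, -0.044, -0.036]]
r [[-0.004, 0.052, -0.013], [0.002, 0.049, -0.024], [0.007, 0.045, -0.036]]
rimbottom [[-0.064, 0.0, -0.013], [-0.055, 0.0, -0.024], [-0.044, 0.0, -0.036]]
rimL [[0.048, -0.099, -0.013], [0.05, -0.092, -0.024], [0.051, -0.085, -0.036]]
rimR [[0.048, 0.102, -0.013], [0.05, 0.095, -0.024], [0.051, 0.087, -0.036]]
```

The tray centre is confirmed at (0.433,-0.067). The fully open tips sit about 36 mm up, so they passed over the rim. I'll back off and half-close, which brings the tips down.

To row units: -0.04 m is -0.64.

```bash
echo '{"plan": [[1, -0.64, 0, 0, 0, 0, 0], [1, -0.64, 0, 0, 0, 0, 0], [0.35, 0, 0, 0, 0, 0, 0], [0.35, 0, 0, 0, 0, 0, 0], [0.35, 0, 0, 0, 0, 0, 0]]}' > path.dat && python3 shift.py path.dat
python3 - <<'E'
from h import *
to(.4238,-.083,.002)
im=optics.grab_frame("wrist"); cv2.imwrite("pics/w2.png",im[:,:,::-1])
E
```

```text
time: 4.38
tool_pos: [0.3731, -0.1727, 0.0034]
tool_rot: [-0.0, 0.863, 0.505, 0.0]
contact_force: [-0.1, 0.3, -0.4]
gripper_width: 0.382
grasp_force: 0.0
t 4.375 pos [ 0.3731 -0.1727  0.0034] xdir [0.489 0.872 0.   ] zdir [-0.  0. -1.] delta tool [0.103  0.0003 0.0015] F [-0.1  0.3 -0.4]
```

View pics/w2.png

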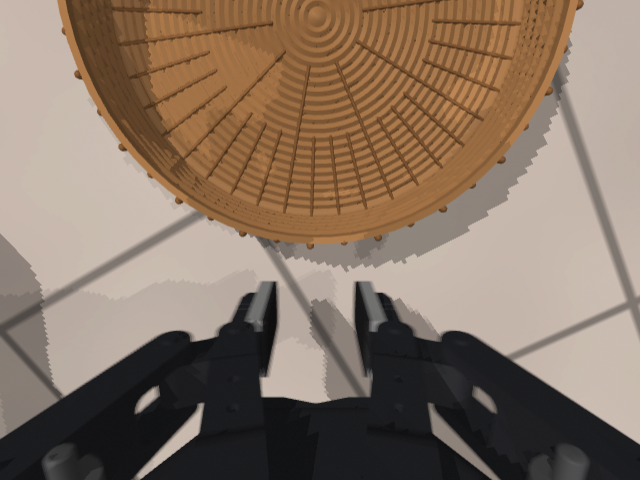

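The wrist view shows the fingers 80 px apart, just outside the near rim at (316,240) and aligned with the tray centre at (316,15). I'll shut them fully so the tips are at the TCP, raise about 6 mm, and push in stages.

To row units: 0.008 m is 0.128, -0.006 m is -0.096.

```bash
echo '{"plan": [[0, 0, 0, -0.096, 0, 0, 0], [0, 0, 0, 0, 0, 0, 0], [0, 0, 0, 0, 0, 0, 0], [0, 0.128, 0, 0, 0, 0, 0], [0, 0.128, 0, 0, 0, 0, 0]]}' > path.dat && python3 shift.py path.dat
echo '{"plan": [[0, 0.096, 0, 0, 0, 0, 0], [0, 0.096, 0, 0, 0, 0, 0], [0, 0.096, 0, 0, 0, 0, 0], [0, 0.096, 0, 0, 0, 0, 0], [0, 0.096, 0, 0, 0, 0, 0]]}' > path.dat && python3 shift.py path.dat
cat >> h.py <<'E'
def where():
    im=optics.grab_frame("top"); s,h=tray(im); P=ray("top",h,.028)[:,:2].astype(np.float32)
    c,r=cv2.minEnclosingCircle(P); c=np.array(c)+[0,-.0003]
    d=np.array([.470,-.0008])-c; print("tray",c.round(4),"r",round(r,4),"to catch",d.round(4),np.linalg.norm(d).round(4))
    return im
E
python3 - <<'E'
from h import *
to(.4238,-.083,.01); where()
E
```

```text
time: 5.05
tool_pos: [0.3809, -0.1588, 0.0094]
tool_rot: [-0.0, 0.863, 0.505, 0.0]
contact_force: [0.3, 0.0, -0.1]
gripper_width: -0.0
grasp_force: 0.0
time: 5.68
tool_pos: [0.3956, -0.1328, 0.0095]
tool_rot: [-0.0, 0.863, 0.505, -0.0]
contact_force: [-0.7, 0.0, -0.5]
gripper_width: 0.0
grasp_force: 0.0
t 5.675 pos [ 0.3956 -0.1328  0.0095] xdir [0.49  0.872 0.   ] zdir [-0.  0. -1.] delta tool [ 0.0573  0.0002 -0.0005] F [-0.7  0.  -0.5]
tray [ 0.4321 -0.0684] r 0.0957 to catch [0.0379 0.0676] 0.0775
```

Run:
```python
from h import *
im=optics.grab_frame("wrist")
im2=optics.grab_frame("top"); im2=cv2.resize(im2[220:400,390:550],None,fx=2.6667,fy=2.6667)
b=np.hstack([cv2.resize(im[:,160:480],None,fx=1,fy=1),im2[:480]])
cv2.imwrite("pics/c.png",b[:,:,::-1]); print(b.shape)
```

```text
(480, 747, 3)
```

View pics/c.png

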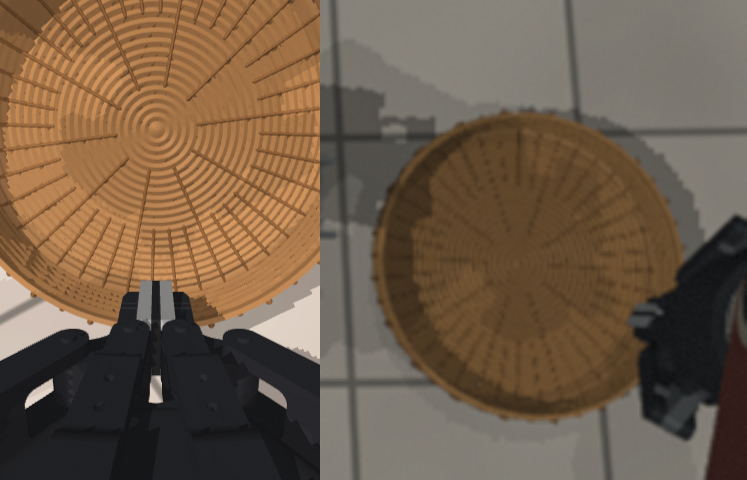

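In this picture the shut tips show at wrist px (316,282) and top px (507,339). They lie over the rim although the TCP reading is z = 9 mm. I'll triangulate the tip height.

Run:
```python
from h import *
s=telemetry.state(); p=s["tool_pos"]
for z in(.01,.02,.03,.04,.05): print(z,ray("top",(507,339.2),z)[0].round(4),ray("wrist",(316,282),z)[0].round(4))
print(p,proj("top",p),proj("wrist",p))
print(s["joint_pos"].round(4), s["contact_force"])
```

```text
0.01 [ 0.3962 -0.1368  0.01  ] [ 0.3946 -0.1351  0.01  ]
0.02 [ 0.3965 -0.1329  0.02  ] [ 0.3967 -0.1313  0.02  ]
0.03 [ 0.3968 -0.1291  0.03  ] [ 0.3988 -0.1276  0.03  ]
0.04 [ 0.3971 -0.1252  0.04  ] [ 0.4009 -0.1238  0.04  ]
0.05 [ 0.3973 -0.1214  0.05  ] [ 0.403 -0.12   0.05 ]
[ 0.39551534 -0.13296111  0.00950751] [[504.65184888 339.65932193]] [[315.47855163 277.6044338 ]]
[-5.0300e-01 -2.5830e-01  2.2441e+00 -1.0000e-04  1.1559e+00  8.4000e-03] [-1.25124788 -0.66070269 -0.55776784]
```

To row units: -0.025 m is -0.4, 0.004 m is 0.064.

```bash
echo '{"plan": [[0, -0.4, 0, 0, 0, 0, 0], [0, -0.4, 0, 0, 0, 0, 0], [0, 0, 0, 0.064, 0, 0, 0], [0, 0, 0, 0.064, 0, 0, 0], [0, 0, 0, 0, 0, 0, 0]]}' > path.dat && python3 shift.py path.dat; echo '{"plan": [[0, 0, 0, 0.032, 0, 0, 0], [0, 0, 0, 0.016, 0, 0, 0]]}' > path.dat && python3 shift.py path.dat
```

```text
time: 6.45
tool_pos: [0.3707, -0.1759, 0.0009]
tool_rot: [-0.001, 0.863, 0.505, -0.0]
contact_force: [0.0, 0.3, 0.6]
gripper_width: 0.001
grasp_force: 0.0
time: 6.7
tool_pos: [0.3711, -0.1765, -0.0016]
tool_rot: [-0.0, 0.863, 0.505, -0.0]
contact_force: [-0.0, -0.0, 0.8]
gripper_width: 0.004
grasp_force: 0.0
```

To row units: 0.002 m is 0.032.

```bash
for i in 1 ; do echo '{"plan": [[0, 0, 0, 0.032, 0, 0, 0], [0, 0, 0, 0.032, 0, 0, 0]]}' > path.dat && python3 shift.py path.dat | grep -E "pos|force"; done; echo '{"plan": [[0, 0, 0, 0.032, 0, 0, 0], [0, 0, 0, 0.032, 0, 0, 0]]}' > path.dat && python3 shift.py path.dat | grep -E "pos|force"
```

```text
tool_pos: [0.371, -0.1767, -0.0056]
contact_force: [0.4, -0.1, 0.8]
grasp_force: 0.0
tool_pos: [0.3709, -0.1767, -0.0097]
contact_force: [-0.1, 0.3, 0.8]
grasp_force: 0.0
```

At z = -10 mm the TCP still hasn't met the table, so the real tips are higher than the reading says. I'll keep feeling for the table.

To row units: 0.002 m is 0.032.

```bash
echo '{"plan": [[0, 0, 0, 0.032, 0, 0, 0], [0, 0, 0, 0.032, 0, 0, 0]]}' > path.dat && python3 shift.py path.dat | grep -E "pos|contact"; echo '{"plan": [[0, 0, 0, 0.032, 0, 0, 0], [0, 0, 0, 0.016, 0, 0, 0]]}' > path.dat && python3 shift.py path.dat | grep -E "pos|contact"
```

```text
tool_pos: [0.3709, -0.1768, -0.0136]
contact_force: [-0.3, -1.0, -0.6]
tool_pos: [0.3708, -0.1767, -0.0167]
contact_force: [0.6, 0.2, -0.6]
```

To row units: 0.001 m is 0.016.

```bash
echo '{"plan": [[0, 0, 0, 0.016, 0, 0, 0], [0, 0, 0, 0.016, 0, 0, 0]]}' > path.dat && python3 shift.py path.dat | grep -E "pos|contact"; echo '{"plan": [[0, 0, 0, 0.016, 0, 0, 0], [0, 0, 0, 0.016, 0, 0, 0]]}' > path.dat && python3 shift.py path.dat | grep -E "pos|contact"
```

```text
tool_pos: [0.371, -0.1768, -0.0185]
contact_force: [0.5, 0.2, 0.7]
tool_pos: [0.3709, -0.1768, -0.0206]
contact_force: [0.8, 0.3, -1.0]
```

The tips should now be about 8–12 mm above the table, well below the 28 mm rim. I'll push in stages and check.

To row units: 0.008 m is 0.128, 0.006 m is 0.096.

```bash
echo '{"plan": [[0, 0.128, 0, 0, 0, 0, 0], [0, 0.096, 0, 0, 0, 0, 0], [0, 0.096, 0, 0, 0, 0, 0], [0, 0.096, 0, 0, 0, 0, 0], [0, 0.096, 0, 0, 0, 0, 0]]}' > path.dat && python3 shift.py path.dat
echo '{"plan": [[0, 0.096, 0, 0, 0, 0, 0], [0, 0.096, 0, 0, 0, 0, 0], [0, 0.096, 0, 0, 0, 0, 0]]}' > path.dat && python3 shift.py path.dat
python3 - <<'E'
from h import *
to(.4238,-.083,-.02); where()
E
```

```text
time: 8.82
tool_pos: [0.3868, -0.1486, -0.0205]
tool_rot: [0.0, 0.863, 0.505, -0.0]
contact_force: [-0.9, -1.5, 0.1]
gripper_width: -0.001
grasp_force: 0.6
time: 9.2
tool_pos: [0.3956, -0.1329, -0.0205]
tool_rot: [0.0, 0.863, 0.505, -0.0]
contact_force: [-0.8, -0.7, -0.6]
gripper_width: 0.001
grasp_force: 0.7
t 9.2 pos [ 0.3956 -0.1329 -0.0205] xdir [ 0.49   0.872 -0.   ] zdir [-0. -0. -1.] delta tool [ 0.0573  0.0001 -0.0005] F [-0.8 -0.7 -0.6]
tray [ 0.4485 -0.0407] r 0.0955 to catch [0.0215 0.0399] 0.0453
```

The tray is moving straight along the line, with 45 mm left.

To row units: 0.006 m is 0.096.

```bash
echo '{"plan": [[0, 0.096, 0, 0, 0, 0, 0], [0, 0.096, 0, 0, 0, 0, 0], [0, 0.096, 0, 0, 0, 0, 0], [0, 0.096, 0, 0, 0, 0, 0], [0, 0.096, 0, 0, 0, 0, 0]]}' > path.dat && python3 shift.py path.dat
echo '{"plan": [[0, 0.08, 0, 0, 0, 0, 0], [0, 0.08, 0, 0, 0, 0, 0], [0, 0.048, 0, 0, 0, 0, 0], [0, 0, 0, 0, 0, 0, 0]]}' > path.dat && python3 shift.py path.dat
python3 - <<'E'
from h import *
to(.4238,-.083,-.02); where()
E
```

```text
time: 9.88
tool_pos: [0.4103, -0.1067, -0.0205]
tool_rot: [-0.0, 0.863, 0.505, -0.0]
contact_force: [-0.9, -1.6, -0.4]
gripper_width: -0.001
grasp_force: 0.7
time: 10.38
tool_pos: [0.4166, -0.0954, -0.0205]
tool_rot: [-0.0, 0.863, 0.505, 0.0]
contact_force: [-0.3, -0.3, -0.3]
gripper_width: -0.002
grasp_force: 0.0
t 10.375 pos [ 0.4166 -0.0954 -0.0205] xdir [0.49  0.872 0.   ] zdir [ 0.  0. -1.] delta tool [ 0.0143  0.0002 -0.0005] F [-0.3 -0.3 -0.3]
tray [ 0.4702 -0.0039] r 0.0953 to catch [-0.0002  0.0031] 0.0031
```

The tray sits within about 3 mm of the catch point. I'll retreat, rise, and go over the pad.

To row units: -0.06 m is -0.96, -0.03 m is -0.48.

```bash
echo '{"plan": [[0, -0.48, 0, 0, 0, 0, 0], [0, -0.16, 0, -0.48, 0, 0, 0], [0, 0, 0, -0.96, 0, 0, 0], [0, 0, 0, -0.96, 0, 0, 0], [0, 0, 0, -0.96, 0, 0, 0]]}' > path.dat && python3 shift.py path.dat
echo '{"plan": [[0, 0, 0, -0.8, 0, 0, 0], [0, 0, 0, 0, 0, 0, 0]]}' > path.dat && python3 shift.py path.dat
python3 - <<'E'
from h import *
to(.482,.223,.24); where()
E
```

```text
time: 11.05
tool_pos: [0.3966, -0.1304, 0.1914]
tool_rot: [0.0, 0.863, 0.505, 0.0]
contact_force: [0.4, -0.5, -0.2]
gripper_width: -0.003
grasp_force: 0.0
time: 11.3
tool_pos: [0.3992, -0.1317, 0.2452]
tool_rot: [0.004, 0.863, 0.505, 0.003]
contact_force: [-0.3, -0.3, -0.5]
gripper_width: 0.002
grasp_force: 0.0
t 11.3 pos [ 0.3992 -0.1317  0.2452] xdir [0.49  0.872 0.001] zdir [ 0.009 -0.004 -1.   ] delta tool [ 0.3498 -0.1017  0.0044] F [-0.3 -0.3 -0.5]
tray [ 0.4702 -0.0039] r 0.0953 to catch [-0.0002  0.0031] 0.0031
```

To row units: 0.05 m is 0.8, -0.0145 m is -0.232.

```bash
echo '{"plan": [[0, 0.8, -0.232, 0, 0, 0, 0], [0, 0.8, -0.232, 0, 0, 0, 0], [0, 0.8, -0.232, 0, 0, 0, 0], [0, 0.8, -0.232, 0, 0, 0, 0], [0, 0.8, -0.232, 0, 0, 0, 0]]}' > path.dat && python3 shift.py path.dat
echo '{"plan": [[0, 0.8, -0.232, 0, 0, 0, 0], [0, 0.8, -0.232, 0, 0, 0, 0], [0, 0, 0, 0, 0, 0, 0]]}' > path.dat && python3 shift.py path.dat
python3 - <<'E'
from h import *
to(.482,.223,.18)
im=optics.grab_frame("wrist"); im2=optics.grab_frame("scene")
cv2.imwrite("pics/d.png",np.hstack([im[:,120:520],im2[:480,200:600]])[:,:,::-1])
E
```

```text
time: 11.98
tool_pos: [0.4552, 0.1246, 0.2371]
tool_rot: [-0.001, 0.863, 0.505, -0.001]
contact_force: [0.6, -0.1, -0.3]
gripper_width: 0.003
grasp_force: 0.0
time: 12.35
tool_pos: [0.4786, 0.2266, 0.2365]
tool_rot: [-0.001, 0.862, 0.507, -0.002]
contact_force: [-0.8, -0.3, 0.4]
gripper_width: -0.004
grasp_force: 0.0
t 12.35 pos [0.4786 0.2266 0.2365] xdir [ 0.486  0.874 -0.003] zdir [-0.005 -0.001 -1.   ] delta tool [-0.0013  0.0049  0.0564] F [-0.8 -0.3  0.4]
```

View pics/d.png

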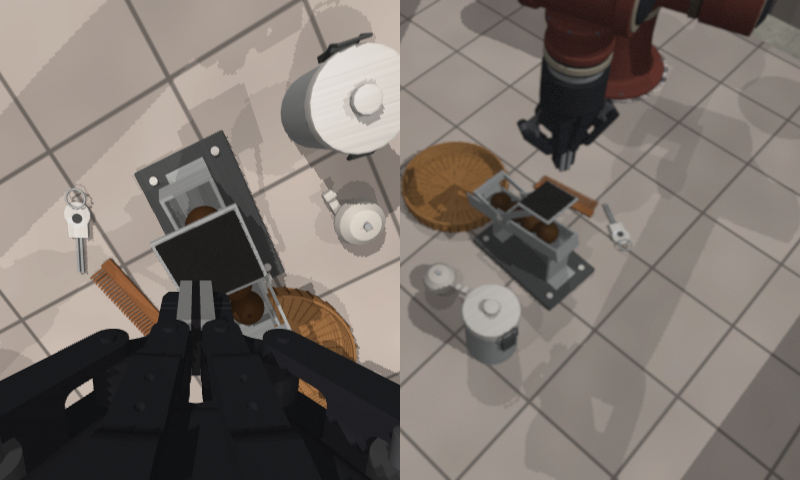

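The left panel (wrist) shows the shut tips at (316,282), above the pad. The right panel (scene) has the tip at about (366,168). I'll triangulate the true tip against the TCP.

Run:
```python
from h import *
uv={"wrist":(316,282),"scene":(366,168)}
A=[];b=[]
for n,q in uv.items():
    K,t,M=cam(n); d=M@np.linalg.inv(K)@[*q,1]; d/=np.linalg.norm(d); Pm=np.eye(3)-np.outer(d,d); A.append(Pm);b.append(Pm@t)
X=np.linalg.lstsq(np.vstack(A),np.hstack(b),rcond=None)[0]; p=telemetry.state()["tool_pos"]
print("tip",X,"TCP",p,proj("scene",p),[np.linalg.norm(A[i]@X-b[i]) for i in(0,1)])
```

```text
tip [0.48625426 0.23701941 0.27683497] TCP [0.47884722 0.22415219 0.2372631 ] [[359.31708855 178.44761312]] [np.float64(0.0001789016691351363), np.float64(0.00017890166913484492)]
```

To row units: 0.035 m is 0.56, 0.03 m is 0.48.

```bash
echo '{"plan": [[0, 0.032, 0.048, 0.56, 0, 0, 0], [0, 0, 0, 0.48, 0, 0, 0], [0, 0, 0, 0.16, 0, 0, 0], [0, 0, 0, 0, 0, 0, 0]]}' > path.dat && python3 shift.py path.dat; echo '{"plan": [[0, 0, 0, 0.064, 0, 0, 0], [0, 0, 0, 0, 0, 0, 0]]}' > path.dat && python3 shift.py path.dat | grep -E "pos|contact";echo '{"plan": [[0, 0, 0, 0.064, 0, 0, 0], [0, 0, 0, 0, 0, 0, 0]]}' > path.dat && python3 shift.py path.dat | grep -E "pos|contact"
```

```text
time: 12.95
tool_pos: [0.483, 0.2236, 0.1639]
tool_rot: [-0.0, 0.863, 0.504, -0.001]
contact_force: [0.0, -0.8, 0.4]
gripper_width: -0.001
grasp_force: 0.0
tool_pos: [0.484, 0.2246, 0.1615]
contact_force: [0.0, -0.4, -0.2]
tool_pos: [0.4837, 0.2247, 0.1567]
contact_force: [0.6, 0.8, 0.2]
```

To row units: 0.003 m is 0.048.

```bash
for i in 1; do echo '{"plan": [[0, 0, 0, 0.048, 0, 0, 0], [0, 0, 0, 0, 0, 0, 0]]}' > path.dat && python3 shift.py path.dat | grep -E "pos|contact";echo '{"plan": [[0, 0, 0, 0.048, 0, 0, 0], [0, 0, 0, 0, 0, 0, 0]]}' > path.dat && python3 shift.py path.dat | grep -E "pos|contact";echo '{"plan": [[0, 0, 0, 0.048, 0, 0, 0], [0, 0, 0, 0, 0, 0, 0]]}' > path.dat && python3 shift.py path.dat | grep -E "pos|contact"; done
```

```text
tool_pos: [0.4838, 0.2249, 0.1538]
contact_force: [0.5, 0.8, 2.0]
tool_pos: [0.4836, 0.2247, 0.1505]
contact_force: [0.5, 0.7, 2.2]
tool_pos: [0.4835, 0.2246, 0.1474]
contact_force: [1.0, 2.3, 3.4]
```

Contact came at z ≈ 0.154, so the stop should be near 0.120. I'll press down in one go and hold.

To row units: 0.007 m is 0.112, 0.005 m is 0.08.

```bash
echo '{"plan": [[0, 0, 0, 0.112, 0, 0, 0], [0, 0, 0, 0.112, 0, 0, 0], [0, 0, 0, 0.112, 0, 0, 0], [0, 0, 0, 0.08, 0, 0, 0], [0, 0, 0, 0.016, 0, 0, 0]]}' > path.dat && python3 shift.py path.dat | grep -E "time|pos|contact"
```

```text
time: 14.82
tool_pos: [0.4851, 0.2305, 0.1249]
contact_force: [-4.7, 18.8, 18.3]
```

At 18 N the pad is on its stop. I'll hold while the balls roll.

```bash
echo '{"plan": [[0, 0, 0, 0, 0, 0, 0], [0, 0, 0, 0, 0, 0, 0], [0, 0, 0, 0, 0, 0, 0], [0, 0, 0, 0, 0, 0, 0], [0, 0, 0, 0, 0, 0, 0]]}' > path.dat && python3 shift.py path.dat | grep -E "time|pos|contact"; echo '{"plan": [[0, 0, 0, 0, 0, 0, 0], [0, 0, 0, 0, 0, 0, 0], [0, 0, 0, 0, 0, 0, 0], [0, 0, 0, 0, 0, 0, 0], [0, 0, 0, 0, 0, 0, 0]]}' > path.dat && python3 shift.py path.dat | grep -E "time|pos|contact"
python3 - <<'E'
from h import *
im=optics.grab_frame("scene"); im2=where()
cv2.imwrite("pics/e.png",np.hstack([im[:480,150:550],im2[:,200:600]])[:,:,::-1])
E
```

```text
time: 15.45
tool_pos: [0.485, 0.2303, 0.125]
contact_force: [-3.9, 17.8, 17.9]
time: 16.08
tool_pos: [0.4851, 0.2303, 0.125]
contact_force: [-3.9, 16.7, 16.4]
tray [0.3931 0.2724] r 0.2595 to catch [ 0.0769 -0.2732] 0.2838
```

View pics/e.png

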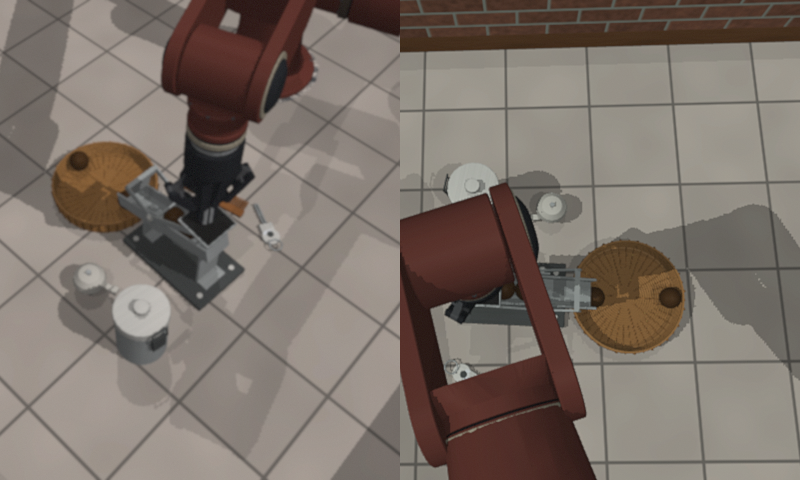

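The picture shows both released balls on the tray, at top px (870-ish,297) and (797,297), and a third still in the channel. I'll release the pad.

To row units: -0.03 m is -0.48, -0.02 m is -0.32.

```bash
echo '{"plan": [[0, 0, 0, -0.128, 0, 0, 0], [0, 0, 0, -0.16, 0, 0, 0], [0, 0, 0, -0.24, 0, 0, 0], [0, 0, 0, -0.32, 0, 0, 0], [0, 0, 0, -0.48, 0, 0, 0]]}' > path.dat && python3 shift.py path.dat | grep -E "time|pos|contact"; echo '{"plan": [[0, 0, 0, -0.8, 0, 0, 0], [0, -0.8, 0.48, 0, 0, 0, 0], [0, -0.8, 0.48, 0, 0, 0, 0], [0, -0.8, 0.48, 0, 0, 0, 0], [0, -0.8, 0.48, 0, 0, 0, 0]]}' > path.dat && python3 shift.py path.dat | grep -E "time|pos|contact"; echo '{"plan": [[0, -0.8, 0.48, 0, 0, 0, 0], [0, -0.8, 0.48, 0, 0, 0, 0], [0, -0.8, 0.48, 0, 0, 0, 0], [0, 0, 0, 0, 0, 0, 0], [0, 0, 0, 0, 0, 0, 0]]}' > path.dat && python3 shift.py path.dat
python3 - <<'E'
from h import *
im=where(); im2=optics.grab_frame("scene")
import time
def balls(im,z,x0,x1):
    hsv=cv2.cvtColor(im,cv2.COLOR_RGB2HSV); m=((hsv[...,2]<75)&(hsv[...,1]>100)&(hsv[...,0]<20)).astype(np.uint8)
    n,l,s,c=cv2.connectedComponentsWithStats(m)
    for i in range(1,n):
        if s[i,4]>60 and x0<c[i,0]<x1 and 240<c[i,1]<380: print(c[i].round(0),s[i,4],ray("top",c[i],z)[0].round(3))
balls(im,.022,240,520)
a=cv2.resize(im[230:350,240:500],None,fx=3,fy=3); b=im2[100:320,150:410]; b=cv2.resize(b,None,fx=1,fy=1)
cv2.imwrite("pics/f.png",np.vstack([a,np.pad(b,((0,0),(0,a.shape[1]-b.shape[1]),(0,0)))])[:,:,::-1])
E
```

```text
time: 16.8
tool_pos: [0.4826, 0.2241, 0.2034]
contact_force: [0.6, 0.2, -0.1]
time: 17.42
tool_pos: [0.4897, -0.0104, 0.2543]
contact_force: [0.0, -0.1, -0.1]
time: 18.05
tool_pos: [0.4949, -0.1833, 0.2537]
tool_rot: [-0.0, 0.863, 0.505, 0.0]
contact_force: [0.9, -0.3, -0.1]
gripper_width: -0.003
grasp_force: 0.0
tray [ 0.4702 -0.0039] r 0.0953 to catch [-0.0002  0.0031] 0.0031
[395. 262.] 346 [0.528 0.046 0.022]
[332. 290.] 88 [0.483 0.156 0.022]
[354. 291.] 493 [0.48  0.118 0.022]
[398. 295.] 280 [0.472 0.044 0.022]
[470. 297.] 414 [ 0.467 -0.077  0.022]
[385. 319.] 174 [0.432 0.067 0.022]
[416. 344.] 232 [0.392 0.018 0.022]
```

View pics/f.png

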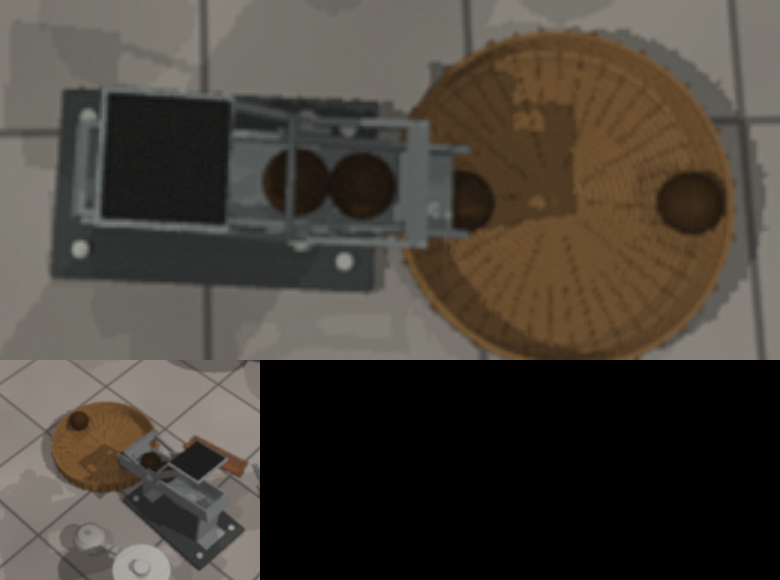

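The gate is shut on two balls, at (297,182) and (362,186), and the pad is up. Two balls lie on the tray, at (690,203) and (470,200), in the same places as before. I'll let it settle briefly and hand in.

```bash
echo '{"plan": [[0, 0, 0, 0, 0, 0, 0], [0, 0, 0, 0, 0, 0, 0], [0, 0, 0, 0, 0, 0, 0], [0, 0, 0, 0, 0, 0, 0], [0, 0, 0, 0, 0, 0, 0]]}' > path.dat && python3 shift.py path.dat | head -1; python3 -c "
from plant import manip, optics, telemetry
print(manip.job_done())"
```

```text
time: 18.77
the job is handed in; nothing more can be done
None
```

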